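Open a wax-injection mould and take out the buckle pattern

TASK

Open the aluminium wax mould: pull its upper half straight up off the spring-held pins by the handle, keep it level, and lay it flat on the middle of the cork mat. Then lift the wax buckle out of the cavity and lay it flat, same side up, on the middle of the marble slab. Put both down rather than dropping them, and leave the other things on the bench where they are.

Things in the scene. Friction and masses are not known exactly. Their poses are not given: they have to be found in the camera images.
- mould: (all sizes in mm) lower half of a two-part aluminium wax-injection mould, bolted down, immovable. Origin: on the bench under its centre. Steel base plate 170 (x) x 150 (y) x 12 thick; on it a block 146 (x) x 104 (y) with its flat top 40 above the bench. The upper half sits on it at the start
- parting_face (a point): centre of the flat top (parting face) of the lower half, axes as the mould, z up. In this face is the cavity of the buckle, 6 deep and 1.5 wider all round than the buckle, its sprue channel running out at the -x edge; the lands inside the two loops are level with the face
- pin_a (a point): top of a steel dowel pin, 12 in diameter, that stands 14 above the parting face at x -60, y +40 of the mould; two spring balls bulge 3 from its sides towards +x and -x
- pin_b (a point): top of the second dowel pin, the same as pin_a, at x +60, y -40 of the mould
- upper: loose upper half of the mould, aluminium block 146 (x) x 104 (y) x 20 thick, flat underside, about 0.7 kg. Origin: centre of its underside; starts on the parting face, same axes as the mould. The spring balls of the pins hold it: a straight upward pull of about 15 to 22 N, weight included, frees it within 6 of travel; after 15 it is clear of the pins
- upper_handle (a point): middle of the bail handle on the upper half: a round steel bar, 12 in diameter, along the upper half's y, 80 between its two legs, its axis 56 above the underside (36 above the block's top); pinch it from above, fingers closing along x. Axes as upper
- pattern: loose buckle of hard brown wax, 45 g: flat rectangular double loop 92 (x) x 60 (y) x 13 thick, bars 10 wide, with a tapered round sprue, 12 across, sticking out 26 from its -x end. Origin: centre of the buckle's underside. Starts in the cavity under the upper half, axes as the mould, underside 34 above the bench, so its top 7 stand proud of the parting face
- middle_bar (a point): middle of the top of the buckle's middle bar, 13 above its underside. The bar is 10 wide (x) and runs along the buckle's y, 40 long between two open windows of 31 (x) x 40 (y); it can be pinched from above with a finger in each window, closing along x
- mat: cork mat, fixed, 190 (x) x 150 (y) x 6 thick. Origin: centre of its underside, on the bench
- slab: marble slab, fixed, 200 (x) x 160 (y) x 20 thick. Origin: centre of its underside, on the bench
- spatula: wax spatula with a flat wooden handle, 180 long, 14 wide, 12 high, lying along its x beside the mould; origin under its middle
- file: hand file with a light wooden handle, 200 long, 18 wide, 16 high, lying along its x beside the mould; origin under its middle
- waxblock: plain block of the same brown wax as the pattern, 55 x 90 x 24 high; origin at the centre of its underside
- dapping: steel dapping cube, 58 x 58 x 58 high; origin at the centre of its underside
- tin: dark tin can, 76 in diameter, 110 high; origin at the centre of its underside
- bottle: white glue bottle, 48 in diameter, 130 high; origin at the centre of its underside

How it is judged (in metres and radians):
On the way, in this order (a step that is already met when the one before it is completed fails the run):
1. the upper half has been pulled off the pins and lies flat on the middle of the cork mat, let go (horizontal distance between upper and mat below 0.05 m and z of upper in the frame of mat between 0.003 and 0.01 m and angle between upper's own z axis and vertical below 0.06 rad and linear speed of upper below 0.03 m/s and contact force between the fingers and upper below 0.2 N), for 0.2 s.
2. the buckle has been lifted clear of the mould, at least 20 mm above the parting face (z of pattern in the frame of mould above 0.06 m and contact force between the fingers and pattern above 0.2 N), for 0.1 s.
At the end, for the whole second after the job is handed in: The buckle lies flat (within 0.08 rad), same side up and at rest on the marble slab, its centre within 50 mm of the slab's centre; the upper half lies flat (within 0.06 rad) and at rest on the cork mat, its centre within 50 mm of the mat's centre; both are let go (horizontal distance between upper and mat below 0.05 m and z of upper in the frame of mat between 0.003 and 0.01 m and angle between upper's own z axis and vertical below 0.06 rad and linear speed of each of upper, pattern below 0.03 m/s and horizontal distance between pattern and slab below 0.05 m and z of pattern in the frame of slab between 0.017 and 0.024 m and angle between pattern's own z axis and vertical below 0.08 rad); the robot touches nothing.
It fails at once if the upper half is dropped: moves faster than 0.6 m/s with no finger on it (a fall of some 18 mm) (linear speed of upper above 0.6 m/s and contact force between the fingers and upper below 0.01 N).
It fails at once if the buckle is dropped: moves faster than 0.6 m/s with no finger on it (a fall of some 18 mm) (linear speed of pattern above 0.6 m/s and contact force between the fingers and pattern below 0.01 N).
It fails at once if the upper half is tipped by more than 0.35 rad (20 degrees) (angle between upper's own z axis and vertical above 0.35 rad).
It fails at once if another thing on the bench is moved by more than 30 mm (distance of any of spatula, file, waxblock, dapping, tin, bottle from where it was at the start of the episode above 0.03 m).
It also fails if it takes over 58 s, if anything falls off the work surface, if the arm or the gripper's body presses on something with over 40 N, if the wrist force passes 120 N, or if a joint passes its speed limit or range.

ROBOT

A 6-joint arm with a two-finger parallel gripper is mounted at the origin on the work surface. World frame = base frame: x ahead of the robot, y to its left, z up, the work surface at z = 0. Lengths are in mm, angles in rad, forces in N, time in s.
With the tool pointing down it reaches from about 325 to 875 mm from the base axis. Payload 4.4 kg.
Tool frame: the origin (TCP) lies midway between the tips of the shut fingers; the grasp point (between the pads) lies 19 mm behind it (r.grip_depth is the distance from the TCP to the grasp point, in mm); z points along the fingers, y is the direction in which the jaws open and shut (so a half turn about z gives the same grasp; the last joint's range is limited). The gripper opens to 85 mm and grips with 20 to 120 N. Pads are 22 mm wide; open, the fingers measure 114 mm over their backs; the gripper's body (76 mm by 85 mm) begins 54 mm behind the grasp point. The pads swing forward as they close: fully open they stand 13 mm farther back than shut.
Start: joints at [-1.282, 0.207, 1.542, -0, 1.393, -0.15], TCP at [244.8, -520.289, 231.282] pointing down, gripper open.
Joint ranges: [-2.73, 2.73], [-0.86, 2.22], [0.23, 2.46], [-1.11, 4.25], [0.08, 2.63], [-2.82, 2.82]. Speed limits (rad/s): [2.79, 2.79, 3.14, 3.14, 3.14, 3.14].

INTERFACE

Orientations are given as a rotation vector (axis times angle).
In Python, from station import r gives the robot as it stands.
- The arm moves only by the tool move_arm, never from a script. Its argument "targets" is a list of rows, each a list of 6 numbers: the shift along the tool's x, y, z each as a share of 0.3 m, from -1 to 1, then the turn, a rotation vector about the tool's x, y, z each as a share of 0.5 rad, from -1 to 1. In form: [[dx, dy, dz, rx, ry, rz], ...]. A call has exactly 10 rows; each row is the pose to reach, as a shift and turn from the pose commanded when the call began, along the tool's axes at that moment; what a row does not reach only later rows make up. A row lasts 1/12 s, in which the tool goes at most 41.7 mm and 7.16 degrees, less where a joint would pass 70% of its speed; a pose out of reach is approached as far as the arm can. A call with a number of a shift or a turn outside -1 to 1 is refused whole. A call with a gripper value outside its range is refused whole. "claw" is the opening, from 0 (shut) to 1 (fully open), set as the call begins (left out, the last holds). The fingers move at their own pace and stop on an object; "newtons" is the grip in N (left out, the last holds). Time passes only in rows, so rows that repeat a pose let the fingers close, or fill a call up. It gives the time, the measured TCP pose, the force and the opening at its end, in the units of the state.
- r.state(): the state, without advancing time (a new reading comes with each control period).
- r.grab_frame(name): name is "side" or "top" or "wrist"; returns the picture (400x640x3 uint8, red, green, blue); there is no depth.
- r.camera_params(name): a dict with "K" (3x3 intrinsics, pixels), "k1" (the pictures are not rectified: a ray, as slopes to the right and down, at radius r is drawn at 1 + k1 r^2 times it, then the intrinsics apply), "cam_to_world" (4x4, takes a point from camera to world coordinates). Camera axes: x right, y up, looking along -z (the intrinsics and any distortion apply to the point x, -y, -z); pixel columns grow to the right and rows downward; lengths in mm; the calibration is good to about 2 mm. A picture is of the moment at which its call begins: read the wrist's pose just before it. camera_params takes no time and is no camera call; for the wrist camera it gives the pose at the moment of the call.
- r.sign_off(): hands the job in, once; it reports no verdict.
The state is a dict: "t": time; "q": joint angles; "dq": joint speeds; "joint_efforts": joint torques, N m; "eef_pos": TCP position; "orientation": TCP orientation; "contact_force": force on the tool from outside, world axes, zero at the start; "moment": the same for the moment, N m; "opening": opening from 0.0 (shut) to 1.0 (fully open).
Only numpy, scipy, OpenCV 4.12 (cv2) and the standard library are available. Lean on these libraries where they do the work, as an engineer would, in place of code of your own. Each camera call takes 0.05 s, during which the arm holds its last target. There are 200 camera calls.

## Working session

There is one attempt and no reset: what is moved stays moved. The work goes in short steps, Python scripts to look and compute and a tool call to move; the robot and the scene stay as the last step left them, time stands still between calls to the robot, and variables do not carry over. Pictures are saved under pics/ and viewed, about 8 in all and at most 12, crops included, and the job is handed in when it is done.

Besides the shell and the picture viewer there is one more tool, called after "Call:" as name([rows], argument=value, ...), one row to a line, values as JSON. move_arm: Moves the arm, as the interface text tells. Shift numbers are shares of 0.3 m and turn numbers shares of 0.5 rad, none past 1 either way. Its arguments: {"type":"object","properties":{"targets":{"type":"array"},"claw":{"type":"number"},"newtons":{"type":"number"}},"required":["targets"]}

```bash
ls; mkdir -p pics
python3 - <<'E'
from station import r
import cv2
s=r.state(); print({k:s[k] for k in('t','eef_pos','orientation','contact_force','opening')}, r.grip_depth)
for n in('top','side'):
    cv2.imwrite(f'pics/{n}0.png',r.grab_frame(n)[:,:,::-1])
    p=r.camera_params(n); print(n,p)
E
```

```text
pics
{'t': 0.0, 'eef_pos': array([ 244.5938277 , -519.54065747,  230.11363323]), 'orientation': array([-3.06367803e+00, -6.84777676e-01,  2.04457885e-04]), 'contact_force': array([-0.15297012, -0.68230588, -0.21524841]), 'opening': 1.0004964619842056} 18.700000000000003
top {'K': array([[363.8184828 ,   0.        , 317.92492526],
       [  0.        , 363.8184828 , 193.41395968],
       [  0.        ,   0.        ,   1.        ]]), 'k1': 0.027764975900417828, 'cam_to_world': array([[ 2.56654640e-02,  9.90541299e-01, -1.34793246e-01,
         4.94792445e+02],
       [-9.99657889e-01,  2.61103991e-02,  1.53379399e-03,
        -1.23016489e+01],
       [ 5.03879173e-03,  1.34707766e-01,  9.90872559e-01,
         9.53151221e+02],
       [ 0.00000000e+00,  0.00000000e+00,  0.00000000e+00,
         1.00000000e+00]])}
side {'K': array([[390.0316253 ,   0.        , 317.45117057],
       [  0.        , 390.0316253 , 200.87349947],
       [  0.        ,   0.        ,   1.        ]]), 'k1': -0.05692703094034514, 'cam_to_world': array([[-7.14594576e-01,  4.42375096e-01, -5.41903004e-01,
         1.00098379e+01],
       [-6.99538701e-01, -4.52387541e-01,  5.53164639e-01,
         6.15013313e+02],
       [-4.43907497e-04,  7.74370575e-01,  6.32732184e-01,
         7.65389248e+02],
       [ 0.00000000e+00,  0.00000000e+00,  0.00000000e+00,
         1.00000000e+00]])}
```

View pics/top0.png

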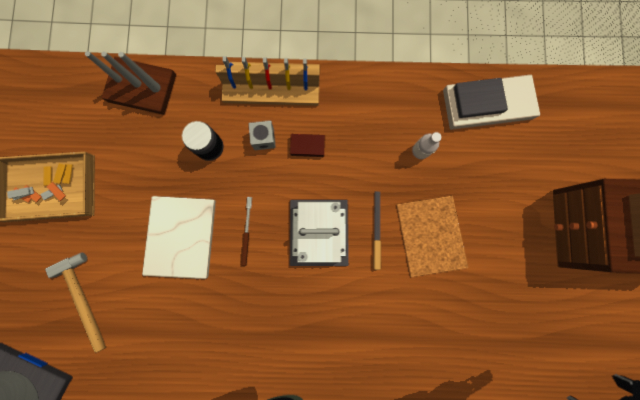

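View pics/side0.png

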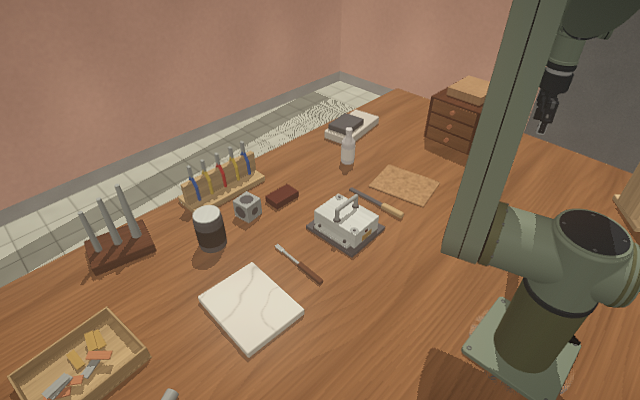

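```bash
cat > h.py <<'E'
import numpy as np, cv2
from station import r
from scipy.spatial.transform import Rotation as R
def ray(p,uv):
    uv=np.atleast_2d(uv).astype(float)
    d=np.array([p['k1'],0,0,0,0.])
    n=cv2.undistortPoints(uv[:,None],p['K'],d)[:,0]
    T=p['cam_to_world']; v=np.c_[n[:,0],-n[:,1],-np.ones(len(n))]@T[:3,:3].T
    return T[:3,3],v
def world(p,uv,z):
    o,v=ray(p,uv); return o+v*((z-o[2])/v[:,2])[:,None]
def pix(p,X):
    T=p['cam_to_world']; c=(np.atleast_2d(X)-T[:3,3])@T[:3,:3]; n=c[:,:2]/-c[:,2:]*[1,-1]
    n=n*(1+p['k1']*(n**2).sum(1))[:,None]; return n*[p['K'][0,0],p['K'][1,1]]+p['K'][:2,2]
def go(pos,yaw,s=None):
    "shares for moving from the current pose (tool down) to pos, jaw axis (tool y) at yaw from world y"
    s=s or r.state(); A=R.from_rotvec(s['orientation'])
    B=R.from_matrix([[1,0,0],[0,-1,0],[0,0,-1]]); B=R.from_euler('z',yaw)*B
    d=A.inv().apply(np.array(pos)-s['eef_pos'])/300; w=(A.inv()*B).as_rotvec()/.5
    return d.round(4),w.round(4)
E
python3 - <<'E'
from h import *
im=cv2.imread('pics/top0.png'); p=r.camera_params('top')
hsv=cv2.cvtColor(im,cv2.COLOR_BGR2HSV)
def rect(mask,x0,y0,x1,y1,z,n):
    m=np.zeros_like(mask); m[y0:y1,x0:x1]=mask[y0:y1,x0:x1]
    m=cv2.morphologyEx(m,cv2.MORPH_CLOSE,np.ones((5,5)))
    c=max(cv2.findContours(m,cv2.RETR_EXTERNAL,cv2.CHAIN_APPROX_NONE)[0],key=cv2.contourArea)
    w=world(p,c[:,0],z)[:,:2].astype(np.float32); print(n,cv2.minAreaRect(w))
H,S,V=cv2.split(hsv); 
print(hsv[235,430],hsv[300,430],hsv[235,180],hsv[220,310],hsv[262,320])
rect(((S<70)*255).astype('uint8'),130,190,225,285,20,'slab')
rect(((V>150)*255).astype('uint8'),390,190,475,280,6,'mat')
rect(((S<70)*255).astype('uint8'),285,195,352,270,50,'mould+upper')
c=im[185:285,140:470]; c=cv2.resize(im[190:275,280:400],None,fx=6,fy=6,interpolation=cv2.INTER_CUBIC)
cv2.imwrite('pics/c.png',c)
E
```

```text
[ 15 177 184] [ 12 200 144] [ 33  37 227] [ 27  31 223] [ 28  27 113]
slab ((502.67584228515625, 335.4482116699219), (160.8722686767578, 197.48338317871094), 88.17715454101562)
mat ((517.4470825195312, -312.0320129394531), (218.3981170654297, 217.4954376220703), 89.85294342041016)
mould+upper ((521.394287109375, -17.824554443359375), (159.5311279296875, 139.6880645751953), 1.4711099863052368)
```

View pics/c.png

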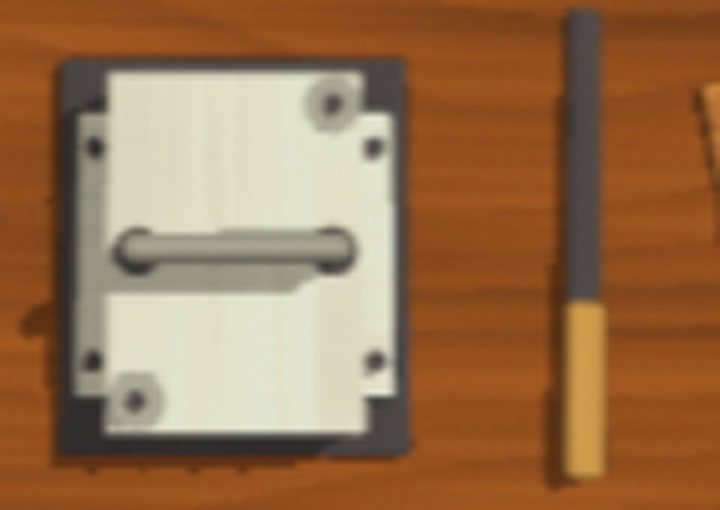

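Run:
```python
from h import *
p=r.camera_params('top')
f=lambda a:(np.array(a)+.5)/6-.5+[280,190]
def rep(n,uv,z):
    w=world(p,uv,z)[:,:2]; 
    print(n,w.round(1).tolist(),w.mean(0).round(1))
rep('plate',f([(60,58),(405,60),(410,455),(58,455)]),12)
rep('upper',f([(107,70),(363,72),(370,433),(105,433)]),60)
rep('handle',f([(135,248),(337,250)]),96)
rep('pins',f([(333,104),(135,401)]),60)
im=cv2.imread('pics/top0.png'); b=im.astype(int)
# mat: cork vs wood
hsv=cv2.cvtColor(im,cv2.COLOR_BGR2HSV); g=cv2.medianBlur(im[:,:,1],5)
m=np.zeros_like(g); m[192:280,393:472]=(g[192:280,393:472]>100)*255
c=max(cv2.findContours(m,0,1)[0],key=cv2.contourArea)
w=world(p,c[:,0],6)[:,:2].astype(np.float32); print(cv2.minAreaRect(w), cv2.boundingRect(c))
rep('mat',[(397,203),(453,197),(467,268),(411,276)],6)
rep('file',f([(583,10),(586,478)]),16)
rep('spat',[(249,198),(245,265)],12)
s=r.state();print(go([510,-18,200],0))
```

```text
plate [[605.5, 59.6], [608.6, -90.1], [440.3, -94.7], [436.5, 54.3]] [522.7 -17.7]
upper [[595.4, 36.4], [597.4, -68.9], [451.3, -74.2], [448.6, 32.3]] [523.2 -18.6]
handle [[521.7, 21.2], [523.0, -57.7]] [522.4 -18.2]
pins [[583.8, -56.8], [461.6, 20.7]] [522.7 -18.1]
((522.378173828125, -310.562744140625), (187.7656707763672, 147.49014282226562), 10.51792049407959) (398, 196, 69, 81)
mat [[603.8, -221.3], [623.5, -367.6], [442.0, -398.3], [417.9, -255.9]] [ 521.8 -310.8]
file [[632.0, -166.6], [433.0, -168.5]] [ 532.5 -167.5]
spat [[606.1, 165.2], [434.9, 166.3]] [520.5 165.7]
(array([ 1.5123, -1.1359,  0.1035]), array([-4.400e-03,  3.000e-04,  8.797e-01]))
```

Call:
move_arm([
  [0.06,-0.045,0,0,0,-0.08],
  [0.15,-0.11,0.01,0,0,-0.2],
  [0.25,-0.19,0.01,0,0,-0.3],
  [0.35,-0.265,0.02,0,0,-0.4],
  [0.45,-0.34,0.02,0,0,-0.5],
  [0.55,-0.415,0.03,0,0,-0.6],
  [0.65,-0.49,0.03,0,0,-0.7],
  [0.75,-0.565,0.04,0,0,-0.8],
  [0.84,-0.63,0.04,0,0,-0.9],
  [0.9,-0.68,0.04,0,0,-1],
], claw=1)

```text
t: 0.93
eef_pos: [402.8, -217.8, 218.7]
orientation: [-2.797, -1.428, -0.001]
contact_force: [-0.1, 0.3, 0.0]
opening: 1.001
```

```bash
python3 -c "
from h import *
print(r.state()['t'],r.state()['eef_pos'],go([522.5,-18.2,200],np.pi/2+.022))"
```

```text
0.9333 [ 402.78296028 -217.80893365  218.6865316 ] (array([ 0.7729, -0.067 ,  0.0631]), array([-0.0017, -0.0027, -1.2975]))
```

Call:
move_arm([
  [0.07,-0.005,0,0,0,-0.1],
  [0.15,-0.013,0.01,0,0,-0.2],
  [0.25,-0.02,0.02,0,0,-0.3],
  [0.35,-0.03,0.03,0,0,-0.4],
  [0.45,-0.04,0.04,0,0,-0.5],
  [0.55,-0.05,0.05,0,0,-0.6],
  [0.64,-0.055,0.06,0,0,-0.7],
  [0.71,-0.06,0.06,0,0,-0.8],
  [0.755,-0.065,0.063,0,0,-0.9],
  [0.773,-0.067,0.063,0,0,-1],
])

```text
t: 1.77
eef_pos: [523.1, -19.5, 199.6]
orientation: [-2.356, -2.076, 0.0]
contact_force: [0.1, -0.4, -0.4]
opening: 1.0
```

```bash
python3 -c "
from h import *
s=r.state();p=r.camera_params('wrist');im=r.grab_frame('wrist')
cv2.imwrite('pics/w1.png',im[:,:,::-1]); np.save('w1.npy',p['cam_to_world']); print(p['K'],p['k1'])
print(s['t'],s['eef_pos'],go([522.5,-18.2,77],np.pi/2+.022))
X=[[522.5,-18.2,96],[461.6,20.7,60],[583.8,-56.8,60]]
print(pix(p,np.array(X)))"
```

```text
[[276.98810899   0.         322.58579089]
 [  0.         276.98810899 195.9068168 ]
 [  0.           0.           1.        ]] 0.013029594157032538
1.7667 [523.11766799 -19.51353817 199.55842907] (array([ 0.0037, -0.0024,  0.4089]), array([-0.0019, -0.0022, -0.2932]))
[[322.08817429 194.54195879]
 [257.94769413 156.18959611]
 [383.27668583 213.55909486]]
```

View pics/w1.png

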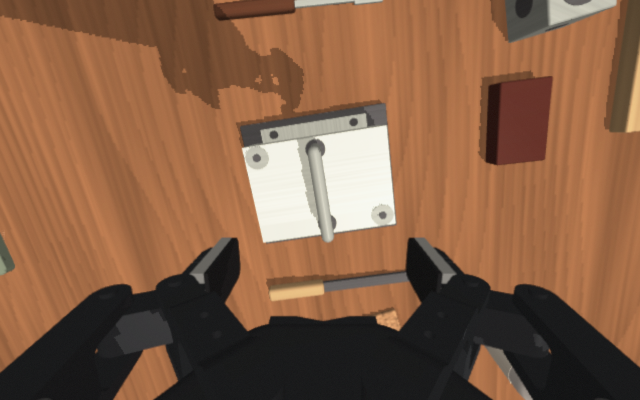

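Call:
move_arm([
  [0,0,0.02,0,0,-0.05],
  [0,0,0.07,0,0,-0.1],
  [0,0,0.13,0,0,-0.15],
  [0,0,0.19,0,0,-0.2],
  [0,0,0.25,0,0,-0.25],
  [0.002,0,0.31,0,0,-0.29],
  [0.003,-0.002,0.36,0,0,-0.29],
  [0.003,-0.002,0.39,0,0,-0.29],
  [0.003,-0.002,0.405,0,0,-0.29],
  [0.003,-0.002,0.408,0,0,-0.29],
])

```text
t: 2.65
eef_pos: [521.6, -20.8, 77.0]
orientation: [-2.205, -2.235, 0.002]
contact_force: [-0.3, -0.3, 0.3]
opening: 0.997
```

Call:
move_arm([
  [0,0,0,0,0,0],
  [0,0,0,0,0,0],
  [0,0,0,0,0,0],
  [0,0,0,0,0,0],
  [0,0,0,0,0,0],
  [0,0,0,0,0,0],
  [0,0,0,0,0,0],
  [0,0,0,0,0,0],
  [0,0,0,0,0,0],
  [0,0,0,0,0,0],
], claw=0, newtons=80)

```text
t: 3.48
eef_pos: [522.1, -20.7, 78.6]
orientation: [-2.205, -2.237, 0.001]
contact_force: [-3.5, 0.6, 5.4]
opening: 0.113
```

```bash
python3 -c "
from h import *
s=r.state();cv2.imwrite('pics/w2.png',r.grab_frame('wrist')[:,:,::-1])
print(s['t'],s['eef_pos'],s['contact_force'],s['moment'],s['opening'],go([522.5,-18.2,77],np.pi/2+.022))"
```

```text
3.4833 [522.05324167 -20.70726981  78.57047408] [-3.45878492  0.61552423  5.39565107] [0.05001282 0.58111698 0.21113   ] 0.11290134776449748 (array([0.0083, 0.0016, 0.0053]), array([-0.0016,  0.0004, -0.0149]))
```

Call:
move_arm([
  [0,0,-0.005,0,0,0],
  [0,0,-0.01,0,0,0],
  [0,0,-0.015,0,0,0],
  [0,0,-0.02,0,0,0],
  [0,0,-0.025,0,0,0],
  [0,0,-0.03,0,0,0],
  [0,0,-0.035,0,0,0],
  [0,0,-0.04,0,0,0],
  [0,0,-0.045,0,0,0],
  [0,0,-0.05,0,0,0],
])

```text
t: 4.37
eef_pos: [523.7, -21.0, 94.4]
orientation: [2.204, 2.235, 0.003]
contact_force: [0.4, 0.4, -6.2]
opening: 0.109
```

Call:
move_arm([
  [0,0,-0.01,0,0,0],
  [0,0,-0.02,0,0,0],
  [0,0,-0.035,0,0,0],
  [0,0,-0.05,0,0,0],
  [0,0,-0.07,0,0,0],
  [0,0,-0.09,0,0,0],
  [0,0,-0.11,0,0,0],
  [0,0,-0.125,0,0,0],
  [0,0,-0.135,0,0,0],
  [0,0,-0.14,0,0,0],
])

```text
t: 5.2
eef_pos: [522.7, -20.7, 135.8]
orientation: [2.205, 2.236, 0.001]
contact_force: [1.0, 0.3, -7.0]
opening: 0.111
```

```bash
python3 -c "
from h import *
s=r.state();a=r.grab_frame('side')
cv2.imwrite('pics/s3.png',cv2.resize(a[150:290,250:460,::-1],None,fx=3,fy=3))
print(s['t'],s['eef_pos'],s['contact_force'],s['moment'],s['opening'],go([522,-311,135],np.pi/2+.18))"
```

```text
5.2 [522.74593364 -20.71629315 135.76956117] [ 1.00159478  0.25457896 -7.02783933] [-0.03355992 -0.03267793  0.02844759] 0.11110380777552006 (array([-0.9674, -0.016 ,  0.0026]), array([ 0.0021,  0.0007, -0.332 ]))
```

View pics/s3.png

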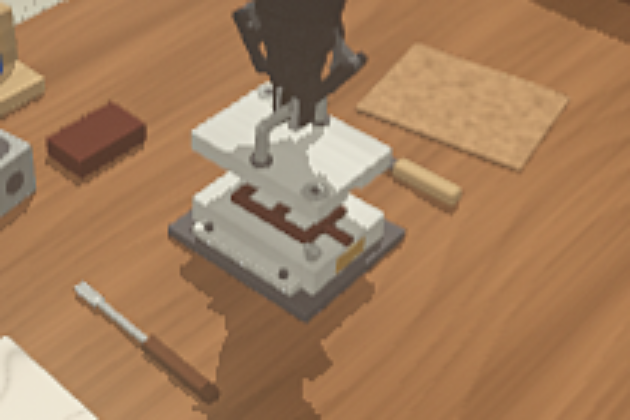

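Call:
move_arm([
  [-0.01,0,0,0,0,0],
  [-0.03,0,0,0,0,-0.01],
  [-0.06,-0.001,0,0,0,-0.02],
  [-0.1,-0.002,0,0,0,-0.03],
  [-0.15,-0.003,0,0,0,-0.05],
  [-0.21,-0.004,0,0,0,-0.07],
  [-0.27,-0.005,0,0,0,-0.09],
  [-0.34,-0.006,0,0,0,-0.11],
  [-0.41,-0.007,0,0,0,-0.14],
  [-0.48,-0.008,0,0,0,-0.17],
])

```text
t: 6.08
eef_pos: [521.4, -166.5, 134.6]
orientation: [-2.108, -2.329, 0.001]
contact_force: [0.8, 1.1, -6.7]
opening: 0.112
```

Call:
move_arm([
  [-0.07,-0.001,0,0,0,-0.03],
  [-0.14,-0.002,0,0,0,-0.06],
  [-0.21,-0.003,0,0,0,-0.08],
  [-0.27,-0.004,0,0,0,-0.1],
  [-0.33,-0.005,0,0,0,-0.12],
  [-0.385,-0.006,0,0,0,-0.14],
  [-0.43,-0.007,0,0,0,-0.15],
  [-0.465,-0.008,0,0,0,-0.16],
  [-0.485,-0.008,0,0,0,-0.16],
  [-0.495,-0.008,0,0,0,-0.16],
])

```text
t: 6.92
eef_pos: [534.0, -313.7, 134.7]
orientation: [-2.015, -2.41, 0.0]
contact_force: [-0.1, -0.4, -6.7]
opening: 0.108
```

```bash
python3 -c "
from h import *
s=r.state()
print(s['t'],s['eef_pos'],s['contact_force'],s['moment'],s['opening'],go([522,-313.5,50],np.pi/2+.18))"
```

```text
6.9167 [ 534.04366612 -313.66316723  134.68183554] [-0.12261953 -0.43616807 -6.73061272] [ 0.01175081 -0.04380492  0.03043735] 0.108081210551759 (array([ 0.0076, -0.0393,  0.2823]), array([-0.0005, -0.0006, -0.0039]))
```

Call:
move_arm([
  [0,-0.004,0.01,0,0,0],
  [0,-0.01,0.03,0,0,0],
  [0,-0.017,0.06,0,0,0],
  [0,-0.025,0.1,0,0,0],
  [0,-0.032,0.14,0,0,0],
  [0.004,-0.036,0.18,0,0,0],
  [0.007,-0.039,0.22,0,0,0],
  [0.007,-0.039,0.25,0,0,0],
  [0.007,-0.039,0.265,0,0,0],
  [0.007,-0.039,0.272,0,0,0],
])

```text
t: 7.75
eef_pos: [521.7, -312.1, 51.8]
orientation: [-2.012, -2.409, 0.0]
contact_force: [-1.2, 0.2, -6.3]
opening: 0.108
```

Call:
move_arm([
  [0,0,0.003,0,0,0],
  [0,0,0.006,0,0,0],
  [0,0,0.009,0,0,0],
  [0,0,0.012,0,0,0],
  [0,0,0.015,0,0,0],
  [0,0,0.018,0,0,0],
  [0,0,0.02,0,0,0],
  [0,0,0.022,0,0,0],
  [0,0,0.024,0,0,0],
  [0,0,0.024,0,0,0],
])

```text
t: 8.58
eef_pos: [522.2, -312.7, 46.0]
orientation: [-2.014, -2.411, 0.0]
contact_force: [0.3, 0.2, -7.2]
opening: 0.112
```

Call:
move_arm([
  [0,0,0.001,0,0,0],
  [0,0,0.002,0,0,0],
  [0,0,0.003,0,0,0],
  [0,0,0.004,0,0,0],
  [0,0,0.005,0,0,0],
  [0,0,0.006,0,0,0],
  [0,0,0.007,0,0,0],
  [0,0,0.008,0,0,0],
  [0,0,0.009,0,0,0],
  [0,0,0.01,0,0,0],
])

```text
t: 9.42
eef_pos: [522.4, -312.7, 44.6]
orientation: [-2.014, -2.411, 0.0]
contact_force: [-5.0, 3.5, 7.0]
opening: 0.108
```

Call:
move_arm([
  [0,0,-0.001,0,0,0],
  [0,0,-0.001,0,0,0],
  [0,0,-0.001,0,0,0],
  [0,0,-0.001,0,0,0],
  [0,0,-0.001,0,0,0],
  [0,0,-0.001,0,0,0],
  [0,0,-0.001,0,0,0],
  [0,0,-0.001,0,0,0],
  [0,0,-0.001,0,0,0],
  [0,0,-0.001,0,0,0],
], claw=0.7)

```text
t: 10.25
eef_pos: [522.4, -312.7, 43.4]
orientation: [-2.014, -2.411, -0.0]
contact_force: [-0.2, 1.2, 0.2]
opening: 0.705
```

Call:
move_arm([
  [0,0,-0.02,0,0,0],
  [0,0,-0.06,0,0,0],
  [0,0,-0.11,0,0,0],
  [0,0,-0.17,0,0,0],
  [0,0,-0.23,0,0,0],
  [0,0,-0.29,0,0,0],
  [0,0,-0.35,0,0,0],
  [0,0,-0.4,0,0,0],
  [0,0,-0.43,0,0,0],
  [0,0,-0.44,0,0,0],
])

```text
t: 11.08
eef_pos: [523.6, -313.7, 178.9]
orientation: [2.011, 2.407, 0.0]
contact_force: [0.6, -0.9, 0.3]
opening: 0.696
```

```bash
python3 -c "
from h import *
s=r.state();a=r.grab_frame('top'); cv2.imwrite('pics/t4.png',a[:,:,::-1])
cv2.imwrite('pics/t4c.png',cv2.resize(a[180:290,280:480,::-1],None,fx=4,fy=4,interpolation=cv2.INTER_CUBIC))
print(s['t'],s['eef_pos'],s['contact_force'],s['opening'],go([500,-18,170],np.pi/2+.022))"
```

```text
11.0833 [ 523.64074773 -313.70879117  178.86991181] [ 0.63145233 -0.90117834  0.33350969] 0.6961618060390858 (array([0.983 , 0.0988, 0.0241]), array([0.0059, 0.0058, 0.3141]))
```

View pics/t4c.png

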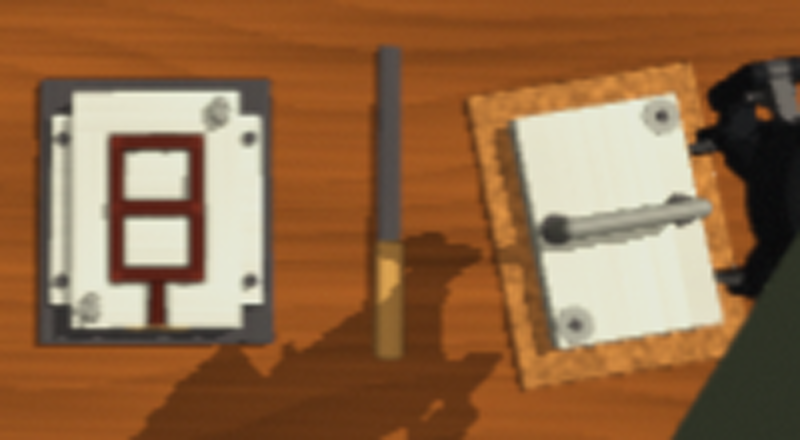

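```bash
python3 -c "
from h import *
p=r.camera_params('top')
f=lambda a:(np.array(a)+.5)/4-.5+[280,180]
w=world(p,f([(662,116),(575,325)]),26); print('upper',w.mean(0))
a=cv2.imread('pics/t4.png'); hsv=cv2.cvtColor(a,cv2.COLOR_BGR2HSV).astype(int)
sub=a[205:262,297:340].astype(int); m=((sub.sum(2)<230)&(sub[:,:,2]>sub[:,:,0]+40)).astype('uint8')
m[-11:]=0
c=np.argwhere(m)[:,::-1]+[297,205]; w=world(p,c,47)[:,:2].astype(np.float32); print(cv2.minAreaRect(w),len(c))
w=world(p,f([(110,135),(204,135),(204,282),(110,282)]),47); print(w.mean(0))
w=world(p,f([(124,207),(190,207)]),47); print(w)
print(go([522.5,-18.2,150],np.pi/2+.022))
"
```

```text
upper [ 523.86670029 -310.7470932    26.        ]
((522.012939453125, -18.849571228027344), (88.66458892822266, 54.823646545410156), 1.4937031269073486) 362
[522.63604569 -18.51323354  47.        ]
[[522.70403307   1.93880668  47.        ]
 [523.76037485 -38.93085905  47.        ]]
(array([0.9692, 0.1723, 0.091 ]), array([0.0059, 0.0058, 0.3141]))
```

Call:
move_arm([
  [0.04,0.01,0,0,0,0.02],
  [0.12,0.02,0,0,0,0.05],
  [0.23,0.04,0.01,0,0,0.09],
  [0.35,0.06,0.02,0,0,0.13],
  [0.48,0.085,0.03,0,0,0.17],
  [0.61,0.11,0.04,0,0,0.21],
  [0.74,0.13,0.06,0,0,0.25],
  [0.85,0.15,0.08,0,0,0.28],
  [0.93,0.165,0.09,0,0,0.3],
  [0.969,0.172,0.091,0,0,0.314],
], claw=0.32, newtons=25)

```text
t: 11.97
eef_pos: [519.2, -13.9, 146.1]
orientation: [-2.191, -2.245, 0.003]
contact_force: [-0.1, -0.1, -0.2]
opening: 0.32
```

Call:
move_arm([
  [0,0,0.02,0,0,0],
  [0,0,0.05,0,0,0],
  [0,0,0.09,0,0,0],
  [0,0,0.12,0,0,0],
  [0,0,0.14,0,0,0],
  [0,0,0.15,0,0,0],
  [0,0,0.15,0,0,0],
  [0,0,0.15,0,0,0],
  [0,0,0.15,0,0,0],
  [0,0,0.15,0,0,0],
])

```text
t: 12.8
eef_pos: [522.0, -17.7, 103.8]
orientation: [2.196, 2.245, 0.001]
contact_force: [0.3, 0.1, 0.5]
opening: 0.321
```

```bash
python3 -c "
from h import *
s=r.state();p=r.camera_params('wrist');a=r.grab_frame('wrist'); cv2.imwrite('pics/w5.png',a[:,:,::-1])
print(s['t'],s['eef_pos'],s['orientation'],s['opening'],go([522.5,-18.2,60],np.pi/2+.022))
y=.022;A=np.array([[np.cos(y),-np.sin(y)],[np.sin(y),np.cos(y)]])
for q in [(0,0),(46,30),(46,-30),(-46,30),(-46,-30),(0,20),(0,-20)]: print(q,pix(p,np.r_[A@q+[522.6,-18.3],47][None])[0].round(1))
"
```

```text
12.8 [521.98354959 -17.69314528 103.83010302] [2.19615834e+00 2.24480618e+00 1.15607711e-03] 0.32054809260067746 (array([-0.0019,  0.0016,  0.1462]), array([ 0.0027,  0.0006, -0.    ]))
(0, 0) [323.4 212.4]
(46, 30) [386.3 173.4]
(46, -30) [381.8 248.5]
(-46, 30) [260.6 173.5]
(-46, -30) [265.  248.7]
(0, 20) [323.4 186.8]
(0, -20) [323.4 236.8]
```

View pics/w5.png

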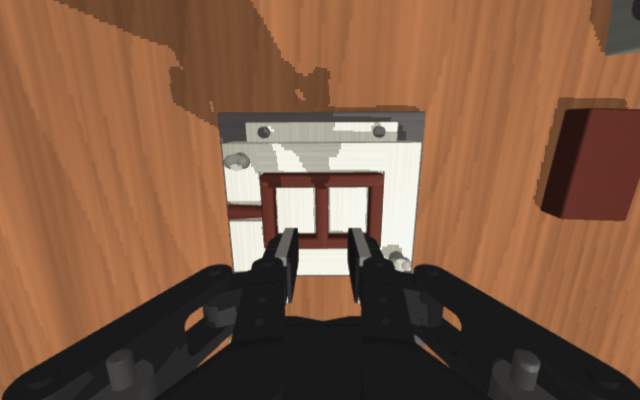

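Call:
move_arm([
  [-0.002,0,0.02,0,0,0],
  [-0.002,0,0.05,0,0,0],
  [-0.002,0,0.085,0,0,0],
  [-0.002,0,0.12,0,0,0],
  [-0.002,0,0.15,0,0,0],
  [-0.002,0,0.17,0,0,0],
  [-0.002,0,0.185,0,0,0],
  [-0.002,0,0.195,0,0,0],
  [-0.002,0,0.202,0,0,0],
  [-0.002,0,0.207,0,0,0],
])

```text
t: 13.68
eef_pos: [521.6, -18.1, 41.0]
orientation: [2.197, 2.246, 0.0]
contact_force: [0.3, 0.2, 0.7]
opening: 0.321
```

Call:
move_arm([
  [0,0,0,0,0,0],
  [0,0,0,0,0,0],
  [0,0,0,0,0,0],
  [0,0,0,0,0,0],
  [0,0,0,0,0,0],
  [0,0,0,0,0,0],
  [0,0,0,0,0,0],
  [0,0,0,0,0,0],
  [0,0,0,0,0,0],
  [0,0,0,0,0,0],
], claw=0, newtons=25)

```text
t: 14.52
eef_pos: [521.6, -18.1, 41.4]
orientation: [2.197, 2.246, 0.0]
contact_force: [-0.0, 0.2, 2.2]
opening: 0.106
```

Call:
move_arm([
  [0,0,-0.005,0,0,0],
  [0,0,-0.015,0,0,0],
  [0,0,-0.03,0,0,0],
  [0,0,-0.05,0,0,0],
  [0,0,-0.07,0,0,0],
  [0,0,-0.09,0,0,0],
  [0,0,-0.11,0,0,0],
  [0,0,-0.13,0,0,0],
  [0,0,-0.145,0,0,0],
  [0,0,-0.15,0,0,0],
])

```text
t: 15.35
eef_pos: [522.2, -18.2, 87.3]
orientation: [2.196, 2.245, 0.002]
contact_force: [0.2, -0.7, -0.3]
opening: 0.102
```

```bash
python3 -c "
from h import *
s=r.state();a=r.grab_frame('side')
cv2.imwrite('pics/s6.png',cv2.resize(a[150:290,250:460,::-1],None,fx=3,fy=3))
p=r.camera_params('top')
print(s['t'],s['eef_pos'],s['contact_force'],s['opening'],go([502.5,335.5,87],np.pi/2+.022))"
```

```text
15.35 [522.16339707 -18.19912379  87.31972958] [ 0.17527825 -0.70019844 -0.29445233] 0.10182018194049437 (array([ 1.1802, -0.0393,  0.    ]), array([0.0036, 0.0008, 0.    ]))
```

View pics/s6.png

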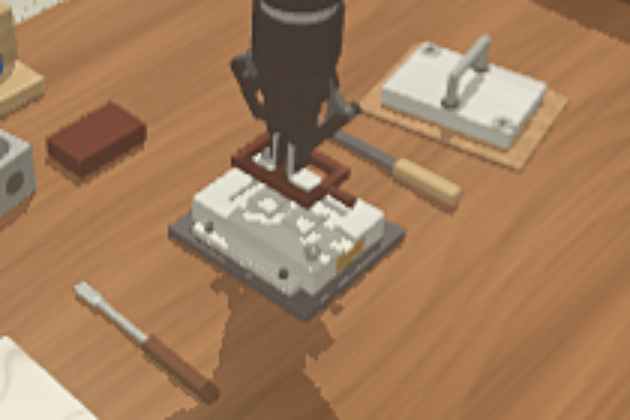

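Call:
move_arm([
  [0.01,0,0,0,0,0],
  [0.035,-0.001,0,0,0,0],
  [0.075,-0.002,0,0,0,0],
  [0.13,-0.004,0,0,0,0],
  [0.2,-0.007,0,0,0,0],
  [0.28,-0.009,0,0,0,0],
  [0.36,-0.012,0,0,0,0],
  [0.44,-0.015,0,0,0,0],
  [0.52,-0.017,0,0,0,0],
  [0.6,-0.02,0,0,0,0],
])

```text
t: 16.23
eef_pos: [510.4, 164.0, 85.6]
orientation: [-2.195, -2.246, 0.001]
contact_force: [-0.7, 0.1, -0.1]
opening: 0.104
```

Call:
move_arm([
  [0.08,-0.003,0,0,0,0],
  [0.16,-0.005,0,0,0,0],
  [0.24,-0.008,0,0,0,0],
  [0.32,-0.011,0,0,0,0],
  [0.395,-0.013,0,0,0,0],
  [0.46,-0.015,0,0,0,0],
  [0.515,-0.017,0,0,0,0],
  [0.55,-0.018,0,0,0,0],
  [0.57,-0.019,0,0,0,0],
  [0.58,-0.019,0,0,0,0],
])

```text
t: 17.07
eef_pos: [501.1, 336.6, 85.7]
orientation: [-2.195, -2.247, 0.001]
contact_force: [0.3, -0.1, -0.4]
opening: 0.104
```

Call:
move_arm([
  [0,0,0.01,0,0,0],
  [0,0,0.03,0,0,0],
  [0,0,0.055,0,0,0],
  [0,0,0.08,0,0,0],
  [0,0,0.105,0,0,0],
  [0,0,0.13,0,0,0],
  [0,0,0.15,0,0,0],
  [0,0,0.165,0,0,0],
  [0,0,0.175,0,0,0],
  [0,0,0.18,0,0,0],
])

```text
t: 17.9
eef_pos: [501.7, 335.4, 31.4]
orientation: [-2.197, -2.245, 0.001]
contact_force: [-0.5, 0.4, -0.8]
opening: 0.109
```

```bash
python3 -c "
from h import *
s=r.state()
print(s['t'],s['eef_pos'],s['contact_force'],s['opening'],go([502.5,335.5,27.4],np.pi/2+.022))"
```

```text
17.9 [501.67240563 335.43677403  31.42523985] [-0.48020268  0.43762526 -0.82962004] 0.10929556992467238 (array([0.0002, 0.0028, 0.0134]), array([-0.0015,  0.0006, -0.0001]))
```

Call:
move_arm([
  [0,0,0.002,0,0,0],
  [0,0,0.004,0,0,0],
  [0,0,0.006,0,0,0],
  [0,0,0.008,0,0,0],
  [0,0,0.009,0,0,0],
  [0,0,0.01,0,0,0],
  [0,0,0.011,0,0,0],
  [0,0,0.012,0,0,0],
  [0,0,0.013,0,0,0],
  [0,0,0.013,0,0,0],
])

```text
t: 18.73
eef_pos: [501.9, 335.5, 28.1]
orientation: [-2.197, -2.246, 0.0]
contact_force: [-0.2, -0.2, -0.8]
opening: 0.104
```

Call:
move_arm([
  [0,0,0.0005,0,0,0],
  [0,0,0.001,0,0,0],
  [0,0,0.0015,0,0,0],
  [0,0,0.002,0,0,0],
  [0,0,0.0025,0,0,0],
  [0,0,0.003,0,0,0],
  [0,0,0.0035,0,0,0],
  [0,0,0.004,0,0,0],
  [0,0,0.0045,0,0,0],
  [0,0,0.005,0,0,0],
])

```text
t: 19.57
eef_pos: [501.9, 335.6, 27.4]
orientation: [2.197, 2.246, -0.0]
contact_force: [-3.0, -2.1, 6.3]
opening: 0.103
```

Call:
move_arm([
  [0,0,0,0,0,0],
  [0,0,0,0,0,0],
  [0,0,0,0,0,0],
  [0,0,0,0,0,0],
  [0,0,0,0,0,0],
  [0,0,0,0,0,0],
  [0,0,0,0,0,0],
  [0,0,0,0,0,0],
  [0,0,0,0,0,0],
  [0,0,0,0,0,0],
], claw=0.3)

```text
t: 20.4
eef_pos: [501.9, 335.6, 26.7]
orientation: [2.197, 2.246, 0.0]
contact_force: [0.2, 0.2, 0.2]
opening: 0.299
```

Call:
move_arm([
  [0,0,-0.01,0,0,0],
  [0,0,-0.03,0,0,0],
  [0,0,-0.06,0,0,0],
  [0,0,-0.11,0,0,0],
  [0,0,-0.17,0,0,0],
  [0,0,-0.24,0,0,0],
  [0,0,-0.31,0,0,0],
  [0,0,-0.37,0,0,0],
  [0,0,-0.41,0,0,0],
  [0,0,-0.42,0,0,0],
])

```text
t: 21.23
eef_pos: [503.9, 336.6, 156.6]
orientation: [2.195, 2.244, 0.01]
contact_force: [-0.3, 0.7, 0.1]
opening: 0.302
```

Call:
move_arm([
  [0,0,-0.02,0,0,0],
  [0,0,-0.06,0,0,0],
  [0,0,-0.11,0,0,0],
  [0,0,-0.17,0,0,0],
  [0,0,-0.23,0,0,0],
  [0,0,-0.28,0,0,0],
  [0,0,-0.3,0,0,0],
  [0,0,-0.3,0,0,0],
  [0,0,-0.3,0,0,0],
  [0,0,-0.3,0,0,0],
])

```text
t: 22.07
eef_pos: [501.0, 335.1, 240.9]
orientation: [-2.196, -2.245, 0.005]
contact_force: [-0.6, -0.9, 0.8]
opening: 0.298
```

```bash
python3 -c "
from h import *
s=r.state();a=r.grab_frame('side');b=r.grab_frame('wrist');p=r.camera_params('wrist')
cv2.imwrite('pics/f.png',np.vstack([a[100:400,:,::-1],cv2.resize(b[:300,:,::-1],None,fx=1,fy=1)]))
y=.022;A=np.array([[np.cos(y),-np.sin(y)],[np.sin(y),np.cos(y)]])
for q in [(0,0),(46,30),(46,-30),(-46,30),(-46,-30)]: print(q,pix(p,np.r_[A@q+[502,335.5],33][None])[0].round(1)+[0,300])
print(s['t'],s['eef_pos'],s['contact_force'],s['opening'])"
```

```text
(0, 0) [323.8 474.3]
(46, 30) [360.4 450.8]
(46, -30) [358.8 496.8]
(-46, 30) [287.2 450.8]
(-46, -30) [288.8 496.8]
22.0667 [501.03026753 335.14380359 240.92511884] [-0.6376988  -0.9034482   0.82081639] 0.29769994361363644
```

View pics/f.png

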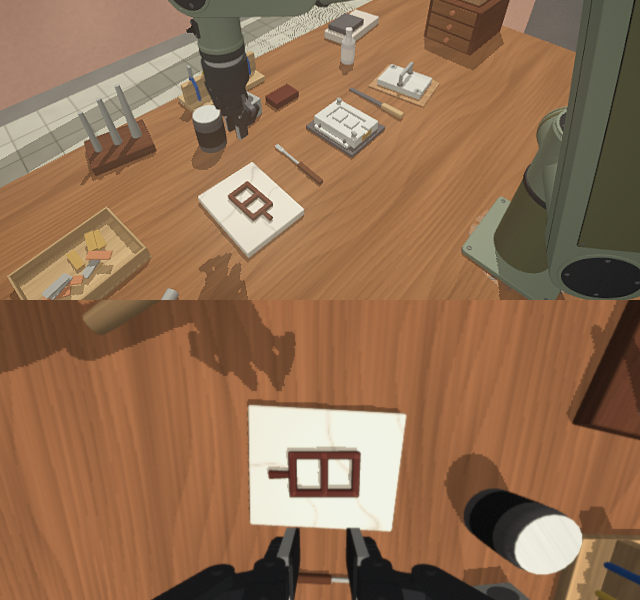

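```bash
python3 -c "
from station import r
print(r.sign_off())"
```

```text
the job is handed in; nothing more can be done
None
```

The mould is open, both parts are in place, and the job is handed in at about 22 s of robot time. No verdict was reported.

- **Upper half:** I pulled it straight up by the handle, carried it level and set it down until it touched the cork mat. The top camera puts its centre about 2 mm from the mat's centre, and it looks flat.
- **Wax buckle:** I pinched it by the middle bar, lifted it out and set it down until it touched the marble slab. In the last pictures it lies flat, same side up, where the wrist camera was expected to show it. By eye in that picture, it is under 10 mm from the slab's centre.
- **The rest of the bench:** nothing else looks moved in the last pictures. The gripper was about 240 mm up with contact forces near zero.

No check failed. The gripper's opening on the 12 mm handle worked out at about 9.6 mm, but the hold was firm.

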